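# Lever open the assortment case with the blade opener

## Robot

A 6-joint arm with a two-finger parallel gripper is mounted at the origin on the work surface. World frame = base frame: x ahead of the robot, y to its left, z up, the work surface at z = 0. Lengths are in m, angles in degrees, forces in N, time in s.
With the tool pointing down it reaches from about 0.375 to 0.9 m from the base axis. Payload 3.1 kg.
Tool frame: the origin (TCP) lies on the centre line of the jaws, within the pads' length; the fingertips stand 25 mm ahead of it and the grasp point (between the pads) lies 6 mm ahead of it; y points along the fingers, x is the direction in which the jaws open and shut, and the axes are right-handed (so a half turn about y gives the same grasp; the last joint's range is limited). The gripper opens to 87 mm and grips with 3 to 60 N. Pads are 19 mm wide; open, the fingers measure 117 mm over their backs; the gripper's body (75 mm by 190 mm) begins 51 mm behind the grasp point.
Start: joints at [57.496, 30.224, 82.088, -0, 67.689, -10.227], TCP at [0.237, 0.578, 0.248] pointing down, gripper open.
Joint ranges: [-176.69, 176.69], [-43.24, 126.21], [12.49, 139.97], [-82, 262], [0, 151.66], [-163.58, 163.58]. Speed limits (degrees/s): [159.86, 159.86, 180, 180, 180, 180].

## Interface

Orientations are given as a 3x3 rotation matrix whose columns are the frame's x, y, z axes.
In Python, from rig import * gives the robot as it stands.
- The arm moves only by the tool play_rows, never from a script. Its argument "commands" is a list of rows, each a list of 2 entries, a list of its own where there are three numbers: the shift along the world's x, y, z in m, then the turn, a rotation vector about the world's x, y, z in rad. A call has 1 to 10 rows; each row is the pose to reach, as a shift and turn from the pose commanded when the call began; what a row does not reach only later rows make up. A row lasts 1/8 s, in which the tool goes at most 62.5 mm and 10.7 degrees, less where a joint would pass 70% of its speed; a pose out of reach is approached as far as the arm can. A call with a gripper value outside its range is refused whole. "gripper" is the finger opening in m, from 0 to 0.087, set as the call begins (left out, the last holds). The fingers move at their own pace and stop on an object; the grip force is fixed at half the most. Time passes only in rows, so rows that repeat a pose let the fingers close. It gives the time, the measured TCP pose, the force and the opening at its end, in the units of the state.
- read_state(): the state, without advancing time (a new reading comes with each control period).
- capture(name): name is "scene" or "top" or "wrist"; returns a dict with "frame" (400x640x3 uint8, red, green, blue), "depth" (400x640 float32, m along the optical axis (not along the pixel's ray), 0 where there is no reading), "mtx" (3x3 intrinsics, pixels), "dist_coeffs" ([k1, k2, p1, p2, k3] as OpenCV has them; the pictures are not rectified), "cam_to_world" (4x4, takes a point from camera to world coordinates); the wrist camera has in their place "hand_eye" (4x4, takes a point from camera to tool coordinates, whose origin is the TCP and whose axes are the tool frame's). Camera axes: x right, y down, z forward; pixel columns grow to the right and rows downward; lengths in m; the calibration is good to about 2 mm. A picture is of the moment at which its call begins: read the wrist's pose just before it.
- hand_in(): hands the job in, once; it reports no verdict.
The state is a dict: "time_s": time; "joint_positions": joint angles; "qvel": joint speeds; "tau": joint torques, N m; "position": TCP position; "tcp_rot": TCP orientation; "force": force on the tool from outside, world axes, zero at the start; "moment": the same for the moment, N m; "opening": opening from 0.0 (shut) to 1.0 (fully open).
Only numpy, scipy, OpenCV 4.12 (cv2) and the standard library are available. Lean on these libraries where they do the work, as an engineer would, in place of code of your own. Each camera call takes 0.05 s, during which the arm holds its last target. There are 200 camera calls.

## Task

Take the flat-bladed opener from the steel tray and use its blade, not your fingers, to lever up the shut lid of the assortment case on the sloped stand; then fold the lid right back to its stop, so that it leans a little past upright. Lay the opener gently back down flat inside the tray, and leave everything else on the table where it stands.

Things in the scene. Friction and masses are not known exactly. Their poses are not given: they have to be found in the camera images.
- case: Blue assortment case fixed on a dark steel sloped stand, 180 mm wide (y); it cannot be pushed. Origin on the table under the stand's middle; x level from the front (lip side) to the rear (hinge side), z up. Case and shut lid slope up to the rear by 22 degrees (0.384 rad). In this frame: lid's front lower edge, shut, at (-0.0650, 0, 0.1221); hinge axis, along y, at (0.0407, 0, 0.1675).
- case_ledge (a point): Middle of the top front edge of a fixed ledge below the lid's lip, 180 mm wide, parallel to the shut lid; in the case's frame at (-0.0737, 0, 0.1089). Between ledge and lid underside is a slot 9 mm high (normal to the slope), running in under the lip 22 mm to the case's front wall. The ledge sticks out 13 mm farther to the front than the lip.
- lid (a joint): Opening angle of the lid, rad: 0 shut, 1.95 upright, 2.2 at its rear stop. Grey plastic plate 115 mm (front to hinge) x 172 mm x 5 mm, about 0.1 kg, hinge axis in mid-thickness; no handle. The hinge is stiff (about 0.09 N m), so the lid stays where it is left; lifting takes 1 to 2 N at the lip.
- lid_lip (a point): Middle of the lid's lower front edge (moves with the lid). Its axes are the lid's: x from lip to hinge, z out of the lid's upper face.
- case_hinge (a point): Middle of the lid's hinge axis, 0.115 m from the lip; does not move.
- opener: Opener: black square handle 95 mm long, 18 mm wide and high, with a steel blade 2.5 mm thick, 22 mm wide (16 mm over the last 12 mm), 65 mm long beyond the handle. About 0.08 kg. Origin on its underside, handle from x=-0.090 to 0.005, blade on to x=0.070 at mid-height of the handle (z=0.009); x along the blade, z up. It starts in the tray with its blade pointing away from the robot.
- opener_grip (a point): Good place to hold the opener, near its centre of mass: centre of the handle's thickness, 85 mm behind the blade's tip. Axes as the opener's.
- opener_tip (a point): End of the blade, mid-thickness.
- tray: Fixed open steel tool tray, 250 mm (x) x 160 mm (y), walls 18 mm high and 3 mm thick, floor 3 mm. Origin at the centre of its underside. It holds the opener and the screwdriver side by side along x, at about y=+32 and y=-32 mm, either way round.
- screwdriver: Bystander: screwdriver 180 mm long with a wooden round handle, in the tray beside the opener, along x. Origin on its underside at mid-length.
- bin: Bystander: fixed clear stock bin 220 x 150 x 90 mm high, on the side of the table where the tray is not. Origin at the centre of its underside.
- bottle: Bystander: yellow bottle, 60 mm diameter, 160 mm high, standing close to one side of the case, beside or a little before its lip. Origin under its centre.
- can: Bystander: steel can, 54 mm diameter, 100 mm high, standing close to the other side of the case. Origin under its centre.
- tape: Bystander: roll of black tape lying flat, 76 mm diameter, 22 mm high, in front of the case. Origin under its centre.
- carton: Bystander: cardboard carton 90 x 110 x 60 mm high. Origin under its centre.
- jar: Bystander: jar, 66 mm diameter, 75 mm high. Origin under its centre.
Mind the look-alikes: they are no part of the job. Several things look just like the opener: the one meant starts nearest to the robot's base.

How it is judged (in metres and radians):
On the way, in this order (a step that is already met when the one before it is completed fails the run):
1. the opener lifts the lid past 0.35 rad (20 degrees) (value of joint lid above 0.35 rad and contact force between opener and lid above 0.1 N).
2. the lid is folded back past 1.9 rad (value of joint lid above 1.9 rad), for 0.2 s.
At the end, for the whole second after the job is handed in: The lid stands folded back, more than 1.9 rad open (stop at 2.2), and still; the opener lies at rest in the tray: its tip and origin inside the tray's outline, tip less than 22 mm above the tray's underside, within 0.15 rad of flat (value of joint lid above 1.9 rad and velocity of joint lid below 0.05 rad/s and x of opener_tip in the frame of tray between -0.125 and 0.125 m and y of opener_tip in the frame of tray between -0.08 and 0.08 m and x of opener in the frame of tray between -0.125 and 0.125 m and y of opener in the frame of tray between -0.08 and 0.08 m and z of opener_tip in the frame of tray below 0.022 m and angle between opener's own z axis and vertical below 0.15 rad and linear speed of opener below 0.02 m/s); the robot touches nothing.
It fails at once if the hand or arm touches the lid before the opener has raised it about 17 degrees (0.3 rad) (value of joint lid below 0.3 rad and contact force between any of the fingers, the arm and lid above 0.5 N).
It fails at once if a bystander (bottle, can, tape, carton, jar or screwdriver) is shifted more than 40 mm (distance of any of bottle, can, tape, carton, jar, screwdriver from where it was at the start of the episode above 0.04 m).
It fails at once if the bottle, can or jar is tipped over (angle between any of bottle, can, jar's own z axis and vertical above 0.5 rad).
It fails at once if the opener is dropped or slammed into the tray (over 60 N) (contact force between opener and tray above 60 N).
It also fails if it takes over 58 s, if anything falls off the work surface, if the arm or the gripper's body presses on something with over 40 N, if the wrist force passes 120 N, or if a joint passes its speed limit or range.

## Working session

There is one attempt and no reset: what is moved stays moved. The work goes in short steps, Python scripts to look and compute and a tool call to move; the robot and the scene stay as the last step left them, time stands still between calls to the robot, and variables do not carry over. Pictures are saved under pics/ and viewed, about 8 in all and at most 12, crops included, and the job is handed in when it is done.

Besides the shell and the picture viewer there is one more tool, called as a command line: name --argument value ..., lists and objects as JSON in quotes. play_rows: Moves the arm, as the interface text tells. Its arguments: {"type":"object","properties":{"commands":{"type":"array"},"gripper":{"type":"number"}},"required":["commands"]}

```bash
ls; mkdir -p pics; cat > h.py <<'E'
from rig import *
import numpy as np, cv2
def save(n,name):
    c=capture(n); cv2.imwrite('pics/'+name+'.png',c['frame'][:,:,::-1]); np.savez('pics/'+name+'.npz',**c); return c
def pts(c,T=None):
    T=c['cam_to_world'] if T is None else T
    h,w=c['depth'].shape
    u,v=np.meshgrid(np.arange(w),np.arange(h))
    p=cv2.undistortPoints(np.stack([u,v],-1).reshape(-1,1,2).astype(np.float64),c['mtx'],c['dist_coeffs']).reshape(h,w,2)
    d=c['depth'][...,None].astype(float)
    P=np.concatenate([p*d,d],-1)
    P=P@T[:3,:3].T+T[:3,3]; P[c['depth']==0]=np.nan
    return P
def wristT(c,s):
    T=np.eye(4);T[:3,:3]=np.array(s['tcp_rot']);T[:3,3]=s['position'];return T@np.array(c['hand_eye'])
E
python3 - <<'E'
from h import *
s=read_state();print({k:np.round(v,3).tolist() for k,v in s.items()})
for n in('scene','top'):
    c=save(n,n+'0');print(n,np.round(c['cam_to_world'],3).tolist())
a=cv2.imread('pics/scene0.png');b=cv2.imread('pics/top0.png')
E
```

```text
pics
{'time_s': 0.0, 'joint_positions': [57.496, 30.277, 82.156, -0.0, 67.691, -10.228], 'qvel': [-0.112, -0.032, 0.05, 0.032, -0.033, 0.049], 'tau': [-0.0, -44.004, -17.659, 0.063, 0.058, -0.0], 'position': [0.237, 0.578, 0.247], 'tcp_rot': [[0.379, -0.001, -0.925], [0.925, -0.002, 0.379], [-0.002, -1.0, 0.0]], 'force': [-0.334, 0.012, -0.342], 'moment': [-0.029, 0.002, -0.006], 'opening': 1.001}
scene [[0.741, 0.413, -0.53, 1.234], [0.671, -0.481, 0.564, -0.687], [-0.022, -0.774, -0.633, 0.926], [0.0, 0.0, 0.0, 1.0]]
top [[-0.008, -0.999, 0.052, 0.488], [-1.0, 0.008, 0.007, 0.002], [-0.007, -0.052, -0.999, 1.293], [0.0, 0.0, 0.0, 1.0]]
```

View pics/scene0.png

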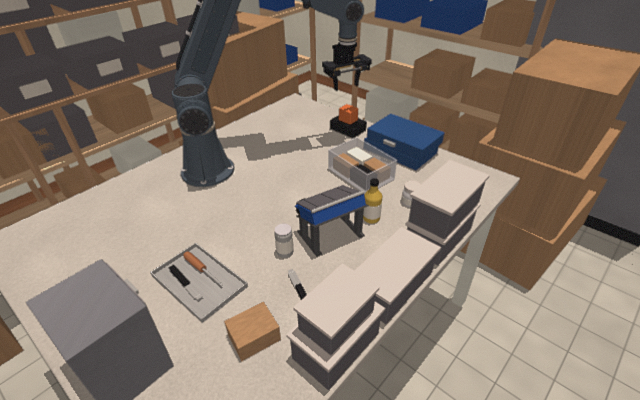

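View pics/top0.png

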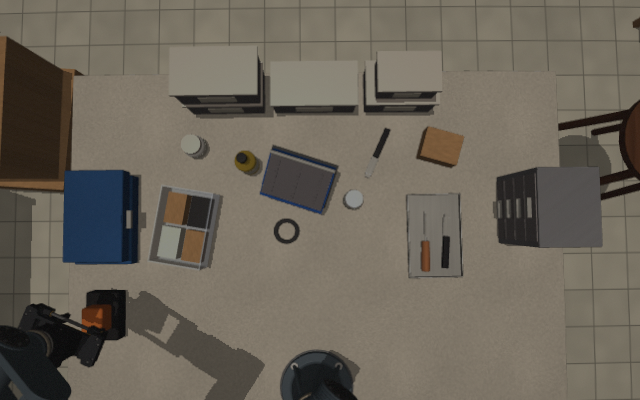

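The scene shows the tray on the robot's right (-y) with the black-handled opener at top-view (445,250), blade up (away from the robot). The case is at (300,180), can at (354,199), bottle at (245,160), tape at (287,231) and the decoy at (378,150).

```bash
cat > loc.py <<'E'
from h import *
c=dict(np.load('pics/top0.npz'));P=pts(c)
hsv=cv2.cvtColor(c['frame'],cv2.COLOR_RGB2HSV)
def box(u0,v0,u1,v1,m,name):
    Q=P[v0:v1,u0:u1].reshape(-1,3);k=m[v0:v1,u0:u1].reshape(-1)&np.isfinite(Q[:,0]);Q=Q[k]
    r=cv2.minAreaRect(Q[:,:2].astype(np.float32)*1000)
    print(name,len(Q),'mean',Q.mean(0).round(4),'rect',np.round(r[0],1),np.round(r[1],1),round(r[2],1),'zpct',np.percentile(Q[:,2],[5,50,95]).round(4));return Q
Z=P[...,2];V=hsv[...,2]
Q=box(400,185,470,285,(Z>.010),'tray walls')
box(432,205,460,275,(V<60),'opener handle')
Q=box(438,208,452,240,(Z>.006)&(V<200),'blade?')
box(415,205,432,275,(Z>.006),'screwdriver')
box(340,185,366,213,(Z>.08),'can'); box(232,145,260,178,(Z>.06),'bottle');box(270,215,302,246,(Z>.012),'tape')
L=box(255,140,345,220,(Z>.09),'case top')
# lid plane
from numpy.linalg import svd
k=np.zeros(Z.shape,bool);k[160:200,275:325]=1;k&=(Z>.1)&(hsv[...,1]<90)
Q=P[k]
for i in range(4):
    m=Q.mean(0);n=svd(Q-m,full_matrices=False)[2][2];n*=np.sign(n[2]);d=(Q-m)@n;Q=Q[abs(d)<.004]
print('lid plane',len(Q),m.round(4),n.round(4),'slope',np.degrees(np.arccos(n[2])),'case yaw',np.degrees(np.arctan2(-n[1],-n[0])))
cv2.imwrite('pics/z.png',np.hstack([cv2.resize(c['frame'][130:230,240:380,::-1],None,fx=4,fy=4),cv2.resize(c['frame'][185:285,400:460,::-1],None,fx=4,fy=4)]))
E
python3 loc.py
```

```text
tray walls 1027 mean [ 0.4228 -0.3568  0.0183] rect [ 445.4 -354.7] [251.2 163.5] 0.5 zpct [0.0109 0.0176 0.0277]
opener handle 227 mean [ 0.4021 -0.3872  0.0181] rect [ 443.2 -399.1] [ 34.3 191.6] 74.2 zpct [0.0098 0.0183 0.0235]
blade? 206 mean [ 0.4691 -0.3898  0.0122] rect [ 477.4 -387.9] [39.5 89.9] 88.8 zpct [0.0072 0.0117 0.0195]
screwdriver 365 mean [ 0.4042 -0.3228  0.0213] rect [ 429.  -322.2] [ 48.1 199.4] 88.8 zpct [0.0067 0.0229 0.0292]
can 285 mean [ 0.5526 -0.1089  0.098 ] rect [ 553.3 -110.3] [51.  51.1] 88.9 zpct [0.0866 0.0988 0.1031]
bottle 390 mean [0.6565 0.1898 0.116 ] rect [661.  194.5] [56.7 57.8] 7.0 zpct [0.0754 0.1108 0.1604]
tape 274 mean [0.463  0.0854 0.0208] rect [463.3  85.4] [73.1 74.1] 63.0 zpct [0.0165 0.0206 0.025 ]
case top 3504 mean [0.6037 0.0448 0.1451] rect [612.2  65.3] [230.7 141.2] 71.7 zpct [0.111  0.1458 0.1701]
lid plane 1663 [0.5981 0.0433 0.1492] [-0.3545  0.1135  0.9281] slope 21.85233102076744 case yaw -17.757451647991445
```

View pics/z.png

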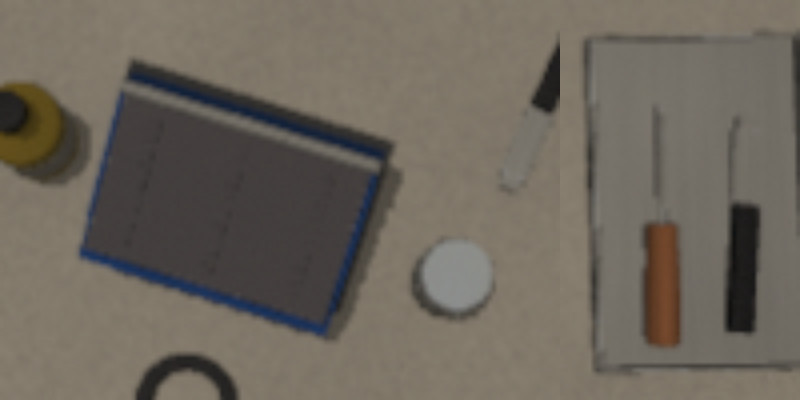

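The crop shows the lid yawed about -17°, with the hinge strip at the rear (top), and the opener nearly along x in the tray. I'm moving above the tray for a closer look.

play_rows --commands '[[[0.24, -0.48, 0.05], [0, 0, 0.389]], [[0.24, -0.48, 0.05], [0, 0, 0.389]], [[0.24, -0.48, 0.05], [0, 0, 0.389]], [[0.24, -0.48, 0.05], [0, 0, 0.389]], [[0.24, -0.48, 0.05], [0, 0, 0.389]], [[0.24, -0.48, 0.05], [0, 0, 0.389]], [[0.24, -0.48, 0.05], [0, 0, 0.389]], [[0.24, -0.48, 0.05], [0, 0, 0.389]], [[0.183, -0.968, 0.0], [0, 0, 0.389]], [[0.183, -0.968, 0.0], [0, 0, 0.389]]]' --gripper 0.087

```text
time_s: 1.35
position: [0.4487, 0.0106, 0.2824]
tcp_rot: [[-0.0, 0.0, -1.0], [1.0, -0.0, -0.0], [-0.0, -1.0, -0.0]]
force: [0.4, -0.1, 0.0]
opening: 1.002
```

play_rows --commands '[[[0, 0, 0], [0, 0, 0]], [[0, 0, 0], [0, 0, 0]]]'

```text
time_s: 1.6
position: [0.4485, 0.0128, 0.2825]
tcp_rot: [[0.001, -0.001, -1.0], [1.0, 0.001, 0.001], [0.001, -1.0, 0.001]]
force: [-0.2, 0.7, -0.2]
opening: 1.001
```

play_rows --commands '[[[-0.03, -0.4, -0.06], [0, 0, 0]], [[-0.03, -0.4, -0.06], [0, 0, 0]], [[-0.03, -0.4, -0.06], [0, 0, 0]], [[-0.03, -0.4, -0.06], [0, 0, 0]], [[-0.03, -0.4, -0.06], [0, 0, 0]], [[-0.03, -0.4, -0.06], [0, 0, 0]], [[-0.03, -0.4, -0.06], [0, 0, 0]], [[-0.03, -0.4, -0.06], [0, 0, 0]], [[-0.03, -0.4, -0.06], [0, 0, 0]]]'

```text
time_s: 2.72
position: [0.4196, -0.3849, 0.2225]
tcp_rot: [[-0.003, -0.001, -1.0], [1.0, 0.002, -0.003], [0.002, -1.0, 0.001]]
force: [-0.1, -0.4, -0.1]
opening: 1.001
```

```bash
python3 - <<'E'
from h import *
s=read_state();c=save('wrist','w1');T=wristT(c,s);P=pts(c,T);np.save('pics/w1P.npy',P)
print(np.round(s['position'],4),np.round(s['joint_positions'],1),T.round(3).tolist())
for x,y in((.42,-.39),):
    p=np.linalg.inv(T)@[x,y,.02,1];print(cv2.projectPoints(p[:3].reshape(1,1,3),np.zeros(3),np.zeros(3),c['mtx'],c['dist_coeffs'])[0])
E
```

```text
[ 0.4196 -0.3849  0.2225] [ -53.8   27.7   91.7    0.    60.7 -144. ] [[-0.002, 0.968, 0.249, 0.352], [1.0, 0.001, 0.003, -0.385], [0.002, 0.249, -0.968, 0.36], [0.0, 0.0, 0.0, 1.0]]
[[[314.46604381 181.41182787]]]
```

View pics/w1.png

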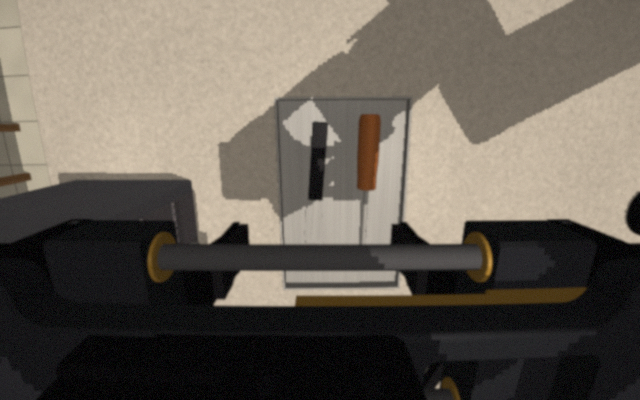

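The wrist view shows the handle from (320,122) to (316,199), with the screwdriver beside it and the blade hidden behind the gripper. Measuring the handle next.

```bash
python3 - <<'E'
from h import *
c=dict(np.load('pics/w1.npz'));P=np.load('pics/w1P.npy')
V=c['frame'].max(2);m=np.zeros(V.shape,np.uint8);m[112:215,300:340]=V[112:215,300:340]<55
n,l,st,_=cv2.connectedComponentsWithStats(m);i=1+np.argmax(st[1:,4]);k=l==i
print(st[i]);Q=P[k];print('z',np.nanpercentile(Q[:,2],[5,50,95]).round(4))
# cast rays onto handle top plane z=0.021
s=read_state();T=wristT(c,s)
v,u=np.nonzero(k)
p=cv2.undistortPoints(np.stack([u,v],-1).reshape(-1,1,2).astype(float),c['mtx'],c['dist_coeffs']).reshape(-1,2)
d=np.c_[p,np.ones(len(p))]@T[:3,:3].T;X=T[:3,3]+d*((.021-T[2,3])/d[:,2:])
r=cv2.minAreaRect((X[:,:2]*1000).astype(np.float32));print('wrist',r)
# top camera: same on plane
c=dict(np.load('pics/top0.npz'));V=c['frame'].max(2);m=np.zeros(V.shape,np.uint8);m[230:275,438:456]=V[230:275,438:456]<60
v,u=np.nonzero(m);p=cv2.undistortPoints(np.stack([u,v],-1).reshape(-1,1,2).astype(float),c['mtx'],c['dist_coeffs']).reshape(-1,2)
T=c['cam_to_world'];d=np.c_[p,np.ones(len(p))]@T[:3,:3].T;X=T[:3,3]+d*((.021-T[2,3])/d[:,2:])
print('top',cv2.minAreaRect((X[:,:2]*1000).astype(np.float32)))
E
```

```text
[309 123  17  77 982]
z [0.0199 0.0211 0.0224]
wrist ((396.5282897949219, -386.7826232910156), (16.765947341918945, 91.85985565185547), 85.9733657836914)
top ((396.28680419921875, -384.8228454589844), (20.74859046936035, 91.37039947509766), 88.67874908447266)
```

play_rows --commands '[[[0.0045, -0.003, -0.05], [0, 0, -0.07]], [[0.0045, -0.003, -0.09], [0, 0, -0.07]], [[0.0045, -0.003, -0.12], [0, 0, -0.07]], [[0.0045, -0.003, -0.14], [0, 0, -0.07]], [[0.0045, -0.003, -0.15], [0, 0, -0.07]], [[0.0045, -0.003, -0.15], [0, 0, -0.07]]]' --gripper 0.036

```text
time_s: 3.52
position: [0.4236, -0.3892, 0.0727]
tcp_rot: [[0.068, -0.0, -0.998], [0.998, 0.001, 0.068], [0.001, -1.0, 0.0]]
force: [0.5, 0.3, -0.4]
opening: 0.447
```

play_rows --commands '[[[0, 0, -0.02], [0, 0, 0]], [[0, 0, -0.035], [0, 0, 0]], [[0, 0, -0.043], [0, 0, 0]], [[0, 0, -0.043], [0, 0, 0]]]'

```text
time_s: 4.03
position: [0.4231, -0.3901, 0.0294]
tcp_rot: [[0.07, -0.0, -0.998], [0.998, 0.001, 0.07], [0.001, -1.0, 0.001]]
force: [0.8, 0.3, -1.3]
opening: 0.414
```

play_rows --commands '[[[0, 0, 0], [0, 0, 0]], [[0, 0, 0], [0, 0, 0]], [[0, 0, 0], [0, 0, 0]], [[0, 0, 0], [0, 0, 0]]]' --gripper 0.0

```text
time_s: 4.53
position: [0.4234, -0.3905, 0.0301]
tcp_rot: [[0.07, 0.0, -0.998], [0.998, -0.0, 0.07], [-0.0, -1.0, -0.0]]
force: [0.4, 0.9, 3.4]
opening: 0.204
```

play_rows --commands '[[[0, 0, 0.02], [0, 0, 0]], [[0, 0, 0.06], [0, 0, 0]], [[0, 0, 0.12], [0, 0, 0]], [[0.01, 0.05, 0.16], [0, 0, -0.05]], [[0.03, 0.1, 0.2], [0, 0, -0.1]], [[0.05, 0.15, 0.23], [0, 0, -0.15]], [[0.07, 0.2, 0.26], [0, 0, -0.2]], [[0.09, 0.25, 0.29], [0, 0, -0.23]], [[0.11, 0.3, 0.31], [0, 0, -0.23]], [[0.13, 0.35, 0.33], [0, 0, -0.23]]]'

```text
time_s: 5.78
position: [0.5534, -0.0384, 0.3606]
tcp_rot: [[0.295, 0.001, -0.955], [0.955, -0.0, 0.295], [-0.0, -1.0, -0.001]]
force: [1.3, -0.6, -1.1]
opening: 0.209
```

play_rows --commands '[[[0.0, 0.05, 0], [0, 0, 0]], [[0.0, 0.085, 0.0], [0, 0, 0]], [[0.0, 0.085, 0.0], [0, 0, 0]], [[0.0, 0.085, 0.0], [0, 0, 0]]]'

```text
time_s: 6.28
position: [0.553, 0.0443, 0.3594]
tcp_rot: [[0.295, -0.001, -0.955], [0.955, -0.001, 0.295], [-0.001, -1.0, 0.0]]
force: [0.2, -0.2, 0.3]
opening: 0.204
```

```bash
python3 - <<'E'
from h import *
s=read_state();c=save('wrist','w2');T=wristT(c,s);P=pts(c,T);np.save('pics/w2P.npy',P);np.save('pics/w2T.npy',T)
print(s['time_s'],np.round(s['position'],4),np.round(s['joint_positions'],1),np.round(s['tcp_rot'],3).tolist(),np.round(s['force'],2),s['opening'])
E
```

```text
6.275 [0.553  0.0443 0.3594] [ -6.9  18.3  83.7  -0.   78.1 -79.8] [[0.295, -0.001, -0.955], [0.955, -0.001, 0.295], [-0.001, -1.0, 0.0]] [ 0.16 -0.21  0.35] 0.2036445533561421
```

View pics/w2.png

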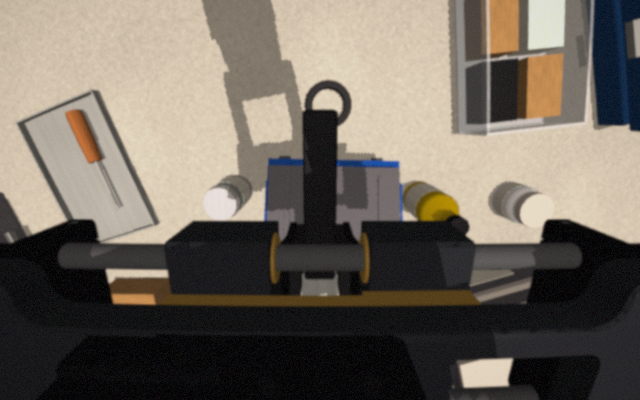

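The wrist view shows the held opener's handle at (320,110-230). The case's blue ledge is at row ~162 and the grey lid spans columns 267–400. Measuring the case pose from this view and the top view.

```bash
cat > case.py <<'E'
from h import *
def ray(c,T,uv):
    p=cv2.undistortPoints(np.array(uv,float).reshape(-1,1,2),c['mtx'],c['dist_coeffs']).reshape(-1,2)
    return np.c_[p,np.ones(len(p))]@T[:3,:3].T
def onz(c,T,uv,n,d):
    r=ray(c,T,uv);t=(d-T[:3,3]@n)/(r@n);return T[:3,3]+r*t[:,None]
for name,(v0,v1,u0,u1) in(('w2',(150,215,255,410)),('top0',(135,222,250,345))):
    c=dict(np.load(f'pics/{name}.npz'));T=np.load('pics/w2T.npy') if name=='w2' else c['cam_to_world']
    P=pts(c,T);hsv=cv2.cvtColor(c['frame'],cv2.COLOR_RGB2HSV);f=c['frame'].astype(int)
    blue=(f[...,2]>f[...,0]+35);w=np.zeros(blue.shape,bool);w[v0:v1,u0:u1]=1
    grey=w&~blue&(P[...,2]>.11)&(P[...,2]<.18)
    if name=='w2': grey[:, 298:345]=0
    Q=P[cv2.erode(grey.astype(np.uint8),np.ones((5,5)))>0]
    for i in range(4):
        m=Q.mean(0);n=np.linalg.svd(Q-m,full_matrices=False)[2][2];n*=np.sign(n[2]);Q=Q[abs((Q-m)@n)<.003]
    yaw=np.arctan2(-n[1],-n[0]);print(name,'plane m',m.round(4),'slope',np.degrees(np.arccos(n[2])).round(2),'yaw',np.degrees(yaw).round(2))
    xc=np.array([np.cos(yaw),np.sin(yaw),0]);yc=np.array([-xc[1],xc[0],0])
    # blue ledge front edge: per column extreme blue pixel
    E=[];G=[]
    for u in range(u0,u1):
        vs=np.nonzero(blue[v0:v1,u])[0]+v0; 
        if name=='w2' and (298<u<345): continue
        if len(vs)==0: continue
        if name=='w2': v=vs.min(); e=v
        else: v=vs.max(); e=v
        E.append((u,v))
        gs=np.nonzero(grey[v0:v1,u])[0]+v0
        if len(gs)>5: G.append((u,gs.min() if name=='w2' else gs.max()))
    # planes through case geometry: ledge plane and lid top plane with nominal slope 
    S=np.radians(22);nn=-np.sin(S)*xc+np.array([0,0,np.cos(S)])
    for lab,L,in (('ledge',E),('lip',G)):
        dz=np.median
        d=(m@nn)-(0 if lab=='lip' else .014)
        X=onz(c,T,L,nn,d)
        a=np.polyfit(X@yc,X@xc,1)
        for _ in range(3):
            r=X@xc-np.polyval(a,X@yc);X=X[abs(r)<.004];a=np.polyfit(X@yc,X@xc,1)
        print(lab,len(X),'yaw by edge',np.degrees(yaw-np.arctan(a[0])).round(2),'y range',(X@yc).min().round(4),(X@yc).max().round(4),'xc',X.mean(0)@xc,'z',X[:,2].mean().round(4),'mid',X.mean(0).round(4))
    # side edges
    k=w&(P[...,2]>.105)&(P[...,2]<.19)&(blue|grey)
    Y=P[k]@yc;print('y ext',np.percentile(Y,[.5,99.5]).round(4))
E
python3 case.py
```

```text
w2 plane m [0.5766 0.0689 0.139 ] slope 22.22 yaw -18.36
ledge 55 yaw by edge -17.85 y range 0.1871 0.3239 xc 0.49000547150782015 z 0.1095 mid [0.555  0.1169 0.1095]
lip 82 yaw by edge -18.4 y range 0.1504 0.3197 xc 0.4964824445665148 z 0.1272 mid [0.548  0.0752 0.1272]
y ext [0.1463 0.3255]
top0 plane m [0.5988 0.047  0.1492] slope 22.31 yaw -17.92
ledge 10 yaw by edge -3.67 y range 0.1409 0.2778 xc 0.49627098821763316 z 0.1102 mid [0.5503 0.0888 0.1102]
lip 15 yaw by edge -5.39 y range 0.1444 0.2777 xc 0.5007456846714404 z 0.1271 mid [0.5532 0.0832 0.1271]
y ext [0.1372 0.3686]
```

```bash
cat > plan.py <<'E'
from h import *
from scipy.spatial.transform import Rotation as Ro
YAW=np.radians(-18.2);O=np.array([.6090,.0464,.0005])
xc=np.array([np.cos(YAW),np.sin(YAW),0]);yc=np.array([-xc[1],xc[0],0]);ez=np.array([0,0,1.])
S=np.radians(22);BACK,UP=.0855,.018
def tcp(tipx,tipz,pitch,y=0):
    b=np.cos(pitch)*xc+np.sin(pitch)*ez;n=-np.sin(pitch)*xc+np.cos(pitch)*ez
    R=np.c_[yc,-n,-b]  # x=jaw, y=approach, z=-blade
    return O+tipx*xc+tipz*ez+y*yc-BACK*b+UP*n,R
def slot(s,h):
    d=np.array([np.cos(S),np.sin(S)]);n=np.array([-np.sin(S),np.cos(S)])
    return np.array([-.0737,.1089])+s*d+h*n
def lidpt(th,r,off):
    """point r from hinge towards lip, off below the underside (mid-thickness 2.5)"""
    a=S-th;d=np.array([np.cos(a),np.sin(a)]);n=np.array([-np.sin(a),np.cos(a)])
    return np.array([.0407,.1675])-r*d-(.0025+off)*n
def rows(targets,st=None):
    st=st or read_state();p0=np.array(st['position']);R0=np.array(st['tcp_rot'])
    for p,R in targets:
        rv=Ro.from_matrix(R@R0.T).as_rotvec()
        print([np.round(p-p0,4).tolist(),np.round(rv,3).tolist()])
E
python3 - <<'E'
from plan import *
P=np.load('pics/w2P.npy');f=np.load('pics/w2.npz')['frame'];Q=P[115:222,308:332].reshape(-1,3);k=f[115:222,308:332].max(2).reshape(-1)<60
Q=Q[k&(Q[:,2]>.3)];s=read_state();q=Q-s['position'];b=-np.array(s['tcp_rot'])[:,2]
x=q@b;print('handle along blade',np.percentile(x,[1,99]).round(4));m=x<-.03;print('z vs x',np.polyfit(x[m],q[m,2],1).round(4),'lateral slope',np.polyfit(x[m],q[m]@np.array(s['tcp_rot'])[:,0],1).round(4))
T=[tcp(*slot(-.05,.0045)+[-.0,.06],S),tcp(*slot(-.03,.0045),S),tcp(*slot(0,.0045),S),tcp(*slot(.027,.0045),S)]
rows(T)
for p,R in T:print(p.round(4))
E
```

```text
handle along blade [-0.0718 -0.017 ]
z vs x [ 0.0014 -0.0089] lateral slope [0.0005 0.0011]
[[-0.1415, 0.0674, -0.2199], [-0.116, -0.366, -0.017]]
[[-0.1239, 0.0616, -0.2724], [-0.116, -0.366, -0.017]]
[[-0.0975, 0.0529, -0.2612], [-0.116, -0.366, -0.017]]
[[-0.0737, 0.0451, -0.2511], [-0.116, -0.366, -0.017]]
[0.4116 0.1113 0.1395]
[0.4292 0.1055 0.087 ]
[0.4557 0.0968 0.0982]
[0.4795 0.089  0.1083]
```

play_rows --commands '[[[-0.05, 0.024, -0.04], [-0.06, -0.18, -0.01]], [[-0.1, 0.05, -0.08], [-0.116, -0.366, -0.017]], [[-0.12, 0.061, -0.13], [-0.116, -0.366, -0.017]], [[-0.12, 0.061, -0.18], [-0.116, -0.366, -0.017]], [[-0.12, 0.061, -0.21], [-0.116, -0.366, -0.017]], [[-0.12, 0.061, -0.21], [-0.116, -0.366, -0.017]], [[-0.12, 0.061, -0.21], [-0.116, -0.366, -0.017]]]'

```text
time_s: 7.2
position: [0.4334, 0.1047, 0.149]
tcp_rot: [[0.313, 0.354, -0.881], [0.95, -0.117, 0.291], [-0.0, -0.928, -0.373]]
force: [-0.8, 0.3, -0.5]
opening: 0.203
```

```bash
sed -i 's/BACK,UP=.0855/BACK,UP=.0865/' plan.py; python3 - <<'E'
from plan import *
s=read_state();print(s['time_s'],np.round(s['joint_positions'],1),np.round(s['position'],4),s['opening'])
T=[tcp(*slot(a,.0045),S) for a in (-.03,-.02,-.008,.0,.027)]
rows(T)
c=save('scene','s1');cv2.imwrite('pics/s1c.png',cv2.resize(c['frame'][130:280,220:420,::-1],None,fx=4,fy=4))
c=save('top','t1')
E
```

```text
7.2 [  4.5  25.2 125.3 -42.6  12.3 -26.8] [0.4334 0.1047 0.149 ] 0.2027226940450174
[[-0.0051, 0.0011, -0.0624], [-0.0, -0.001, 0.001]]
[[0.0037, -0.0018, -0.0586], [-0.0, -0.001, 0.001]]
[[0.0143, -0.0052, -0.0541], [-0.0, -0.001, 0.001]]
[[0.0213, -0.0076, -0.0511], [-0.0, -0.001, 0.001]]
[[0.0451, -0.0154, -0.041], [-0.0, -0.001, 0.001]]
```

View pics/s1c.png

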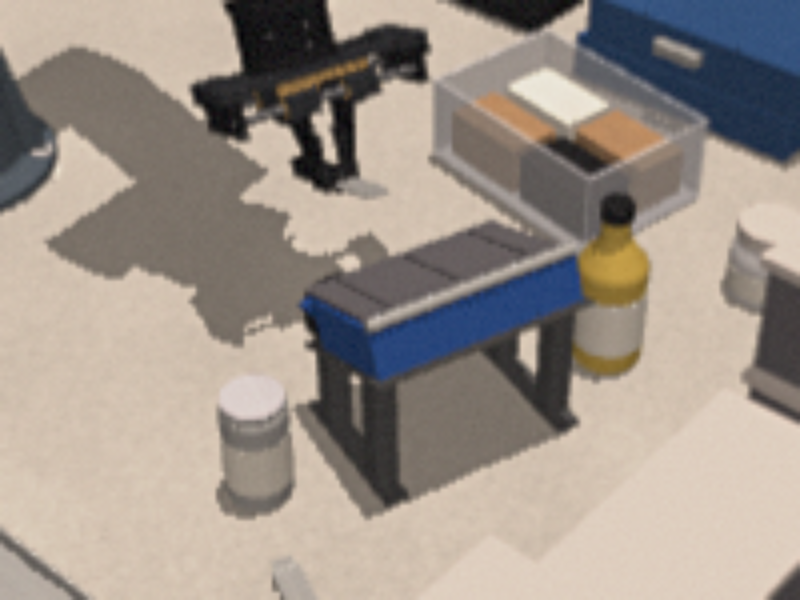

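q5 is close to the wrist singularity at 22° pitch, so I'll insert with a flatter pitch of 10°. That still fits the 9 mm slot.

```bash
python3 - <<'E'
from plan import *
p=np.radians(10)
T=[tcp(*slot(-.02,.003)+[0,.03],p)]+[tcp(*slot(a,.003),p) for a in (-.02,-.01,.0,.013,.02,.027)]
rows(T)
E
```

```text
[[0.0023, -0.0018, -0.0127], [0.065, 0.2, 0.001]]
[[0.0023, -0.0018, -0.0427], [0.065, 0.2, 0.001]]
[[0.0111, -0.0047, -0.039], [0.065, 0.2, 0.001]]
[[0.0199, -0.0076, -0.0352], [0.065, 0.2, 0.001]]
[[0.0314, -0.0114, -0.0303], [0.065, 0.2, 0.001]]
[[0.0375, -0.0134, -0.0277], [0.065, 0.2, 0.001]]
[[0.0437, -0.0154, -0.0251], [0.065, 0.2, 0.001]]
```

play_rows --commands '[[[0.002, -0.002, -0.013], [0.032, 0.1, 0.001]], [[0.002, -0.002, -0.013], [0.065, 0.2, 0.001]], [[0.002, -0.002, -0.03], [0.065, 0.2, 0.001]], [[0.002, -0.002, -0.043], [0.065, 0.2, 0.001]], [[0.002, -0.002, -0.043], [0.065, 0.2, 0.001]], [[0.002, -0.002, -0.043], [0.065, 0.2, 0.001]]]'

```text
time_s: 8.05
position: [0.4357, 0.1035, 0.1075]
tcp_rot: [[0.311, 0.166, -0.936], [0.95, -0.054, 0.306], [0.001, -0.985, -0.174]]
force: [0.4, -1.4, -0.8]
opening: 0.204
```

```bash
python3 - <<'E'
from plan import *
s=read_state();print(np.round(s['joint_positions'],1))
p=np.radians(10)
rows([tcp(*slot(a,.003),p) for a in (-.02,-.01,.0,.013,.02,.027)])
c=save('top','t2')
pt=tcp(*slot(-.02,.003),p)
def px(X):
    q=np.linalg.inv(c['cam_to_world'])@np.r_[X,1];return cv2.projectPoints(q[:3].reshape(1,1,3),np.zeros(3),np.zeros(3),c['mtx'],c['dist_coeffs'])[0].ravel()
R=np.array(s['tcp_rot']);tip=np.array(s['position'])-R[:,2]*BACK+R[:,1]*UP
l=O+xc*-.065+ez*.1221
print('tip px',px(tip),'lip px',px(l),px(l+.09*yc),px(l-.09*yc))
im=c['frame'][150:240,250:350,::-1];cv2.imwrite('pics/t2c.png',cv2.resize(im,None,fx=6,fy=6))
E
```

```text
[  1.1  30.5 120.1  -9.5  20.2 -62.1]
[[0.0007, -0.0004, -0.0001], [-0.0, 0.001, -0.001]]
[[0.0095, -0.0033, 0.0037], [-0.0, 0.001, -0.001]]
[[0.0183, -0.0062, 0.0074], [-0.0, 0.001, -0.001]]
[[0.0297, -0.01, 0.0123], [-0.0, 0.001, -0.001]]
[[0.0359, -0.012, 0.0149], [-0.0, 0.001, -0.001]]
[[0.0421, -0.014, 0.0175], [-0.0, 0.001, -0.001]]
tip px [287.42889514 210.29210118] lip px [290.40342733 200.00689543] [259.14581622 190.01679168] [321.78849478 210.03525104]
```

View pics/t2c.png

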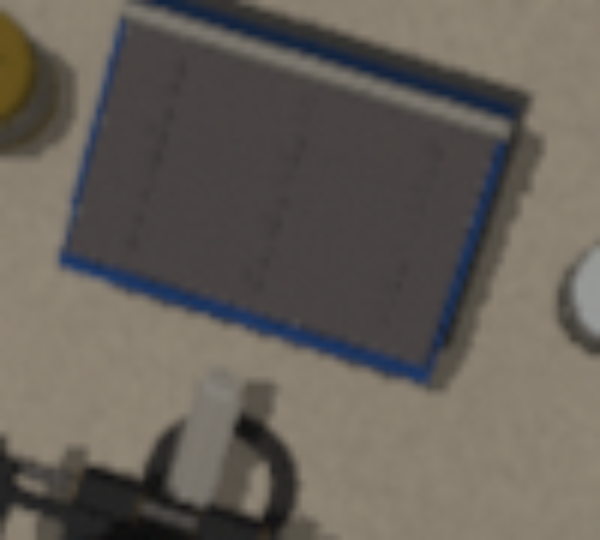

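The top crop shows the blade tip at about (220,372), roughly 20 mm in front of the ledge edge and aligned with the case, as predicted. Inserting.

play_rows --commands '[[[0.01, -0.0033, 0.0037], [0, 0.001, -0.001]], [[0.018, -0.006, 0.0075], [0, 0.001, -0.001]], [[0.024, -0.008, 0.01], [0, 0.001, -0.001]], [[0.03, -0.01, 0.0123], [0, 0.001, -0.001]], [[0.036, -0.012, 0.015], [0, 0.001, -0.001]], [[0.042, -0.014, 0.0175], [0, 0.001, -0.001]], [[0.042, -0.014, 0.0175], [0, 0.001, -0.001]]]'

```text
time_s: 8.98
position: [0.478, 0.0895, 0.1244]
tcp_rot: [[0.312, 0.164, -0.936], [0.95, -0.054, 0.307], [0.0, -0.985, -0.173]]
force: [-0.3, 0.4, -0.7]
opening: 0.201
```

```bash
python3 - <<'E'
from plan import *
s=read_state();print(s['time_s'],np.round(s['joint_positions'],1),np.round(s['force'],2),np.round(s['moment'],2),s['opening'])
# lift: blade against the lip; keep tip r=.101 from hinge; pitch falling
T=[]
for th,pd in((.05,10),(.12,9),(.2,7),(.28,4),(.36,0),(.44,-4),(.52,-8),(.6,-11),(.7,-13)):
    p=np.radians(pd); a=S-th
    # clearance of tip below underside so that the blade top touches the lip edge when blade is steeper than the lid
    off=.00125+max(0,.014*np.tan(a-p))
    T.append(tcp(*lidpt(th,.101,off),p))
rows(T)
E
```

```text
8.975 [ -0.9  29.8 114.2  -6.6  26.7 -67. ] [-0.25  0.44 -0.69] [0.02 0.19 0.01] 0.2008273686823718
[[-0.003, 0.001, 0.0075], [-0.0, -0.001, -0.0]]
[[-0.0055, 0.0018, 0.0164], [0.005, 0.016, -0.0]]
[[-0.0075, 0.0024, 0.0279], [0.016, 0.049, -0.0]]
[[-0.0085, 0.0028, 0.0408], [0.032, 0.099, -0.0]]
[[-0.0084, 0.0027, 0.0551], [0.054, 0.165, -0.0]]
[[-0.0072, 0.0023, 0.0693], [0.076, 0.231, -0.0]]
[[-0.0049, 0.0016, 0.0834], [0.098, 0.298, -0.0]]
[[-0.0023, 0.0007, 0.0958], [0.114, 0.347, -0.0]]
[[0.0011, -0.0004, 0.1084], [0.125, 0.381, -0.0]]
```

play_rows --commands '[[[-0.003, 0.001, 0.0075], [0, 0, 0]], [[-0.0055, 0.002, 0.0165], [0.005, 0.016, 0]], [[-0.0075, 0.0025, 0.028], [0.016, 0.049, 0]], [[-0.0085, 0.003, 0.041], [0.032, 0.099, 0]], [[-0.0085, 0.003, 0.055], [0.054, 0.165, 0]], [[-0.007, 0.002, 0.0695], [0.076, 0.231, 0]], [[-0.005, 0.0015, 0.0835], [0.098, 0.298, 0]], [[-0.002, 0.0005, 0.096], [0.114, 0.347, 0]], [[0.001, -0.0005, 0.1085], [0.125, 0.381, 0]], [[0.001, -0.0005, 0.1085], [0.125, 0.381, 0]]]'

```text
time_s: 10.22
position: [0.4785, 0.0891, 0.2331]
tcp_rot: [[0.312, -0.214, -0.926], [0.95, 0.07, 0.304], [0.0, -0.974, 0.225]]
force: [0.7, -0.0, -1.1]
opening: 0.205
```

```bash
python3 - <<'E'
from plan import *
s=read_state();print(s['time_s'],np.round(s['joint_positions'],1),np.round(s['force'],2),np.round(s['moment'],2),s['opening'])
c=save('scene','s2');cv2.imwrite('pics/s2c.png',cv2.resize(c['frame'][130:280,220:420,::-1],None,fx=4,fy=4))
T=[]
p=np.radians(-13)
for th in np.arange(.8,1.8,.1):T.append(tcp(*lidpt(th,.098,.00125*np.cos(p-(S-th))),p))
rows(T)
E
```

```text
10.225 [ -4.4  25.5  95.3   3.2  71.9 -77.6] [ 0.74 -0.04 -1.07] [-0.03 -0.14 -0.  ] 0.2052045034373183
[[0.007, -0.002, 0.0085], [-0.0, -0.001, -0.001]]
[[0.0108, -0.0033, 0.0174], [-0.0, -0.001, -0.001]]
[[0.0156, -0.0049, 0.0259], [-0.0, -0.001, -0.001]]
[[0.0211, -0.0067, 0.0339], [-0.0, -0.001, -0.001]]
[[0.0273, -0.0087, 0.0413], [-0.0, -0.001, -0.001]]
[[0.0342, -0.011, 0.0479], [-0.0, -0.001, -0.001]]
[[0.0418, -0.0135, 0.0538], [-0.0, -0.001, -0.001]]
[[0.0499, -0.0161, 0.0589], [-0.0, -0.001, -0.001]]
[[0.0584, -0.0189, 0.0631], [-0.0, -0.001, -0.001]]
[[0.0673, -0.0219, 0.0664], [-0.0, -0.001, -0.001]]
```

View pics/s2c.png

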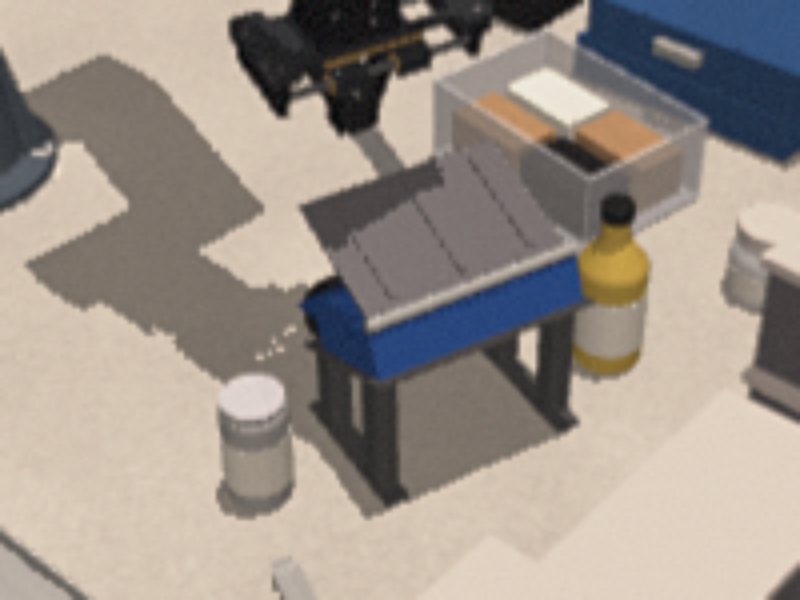

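The lid is up about 40°, resting on the blade. I'll keep pushing it back.

play_rows --commands '[[[0.007, -0.002, 0.0085], [0, 0, 0]], [[0.011, -0.0035, 0.0175], [0, 0, 0]], [[0.0155, -0.005, 0.026], [0, 0, 0]], [[0.021, -0.007, 0.034], [0, 0, 0]], [[0.0275, -0.0085, 0.0415], [0, 0, 0]], [[0.034, -0.011, 0.048], [0, 0, 0]], [[0.042, -0.0135, 0.054], [0, 0, 0]], [[0.05, -0.016, 0.059], [0, 0, 0]], [[0.0585, -0.019, 0.063], [0, 0, 0]], [[0.0675, -0.022, 0.0665], [0, 0, 0]]]'

```text
time_s: 11.52
position: [0.5464, 0.067, 0.2994]
tcp_rot: [[0.312, -0.215, -0.926], [0.95, 0.07, 0.304], [-0.0, -0.974, 0.226]]
force: [-0.9, -0.2, -2.5]
opening: 0.205
```

```bash
python3 - <<'E'
from plan import *
s=read_state();print(s['time_s'],np.round(s['joint_positions'],1),np.round(s['force'],2),np.round(s['moment'],2),s['opening'])
T=[]
p=np.radians(-13)
for th in (1.8,1.88,1.96,2.04,2.12,2.18,2.21):T.append(tcp(*lidpt(th,.095,.00125*np.cos(p-(S-th))),p))
rows(T)
E
```

```text
11.525 [ -6.1  26.3  81.6   2.7  84.9 -78.4] [-0.9  -0.22 -2.53] [-0.03  0.1  -0.01] 0.20494535640198594
[[0.0084, -0.0027, -0.001], [-0.0, -0.001, -0.001]]
[[0.0156, -0.0051, 0.0001], [-0.0, -0.001, -0.001]]
[[0.0229, -0.0075, 0.0006], [-0.0, -0.001, -0.001]]
[[0.0302, -0.0099, 0.0005], [-0.0, -0.001, -0.001]]
[[0.0375, -0.0123, -0.0003], [-0.0, -0.001, -0.001]]
[[0.0429, -0.0141, -0.0012], [-0.0, -0.001, -0.001]]
[[0.0456, -0.015, -0.0019], [-0.0, -0.001, -0.001]]
```

play_rows --commands '[[[0.0085, -0.0027, -0.001], [0, 0, 0]], [[0.0155, -0.005, 0], [0, 0, 0]], [[0.023, -0.0075, 0], [0, 0, 0]], [[0.03, -0.01, 0], [0, 0, 0]], [[0.0375, -0.0125, 0], [0, 0, 0]], [[0.043, -0.014, -0.001], [0, 0, 0]], [[0.0455, -0.015, -0.002], [0, 0, 0]], [[0.0455, -0.015, -0.002], [0, 0, 0]]]'

```text
time_s: 12.52
position: [0.5916, 0.052, 0.2971]
tcp_rot: [[0.312, -0.215, -0.926], [0.95, 0.07, 0.304], [-0.0, -0.974, 0.226]]
force: [0.3, 0.6, -1.6]
opening: 0.203
```

```bash
python3 - <<'E'
from plan import *
s=read_state();print(s['time_s'],np.round(s['force'],2),np.round(s['moment'],2),s['opening'])
c=save('scene','s3');cv2.imwrite('pics/s3c.png',cv2.resize(c['frame'][100:250,220:420,::-1],None,fx=4,fy=4))
E
```

```text
12.525 [ 0.31  0.56 -1.59] [-0.09 -0.09  0.04] 0.20314323149978558
```

View pics/s3c.png

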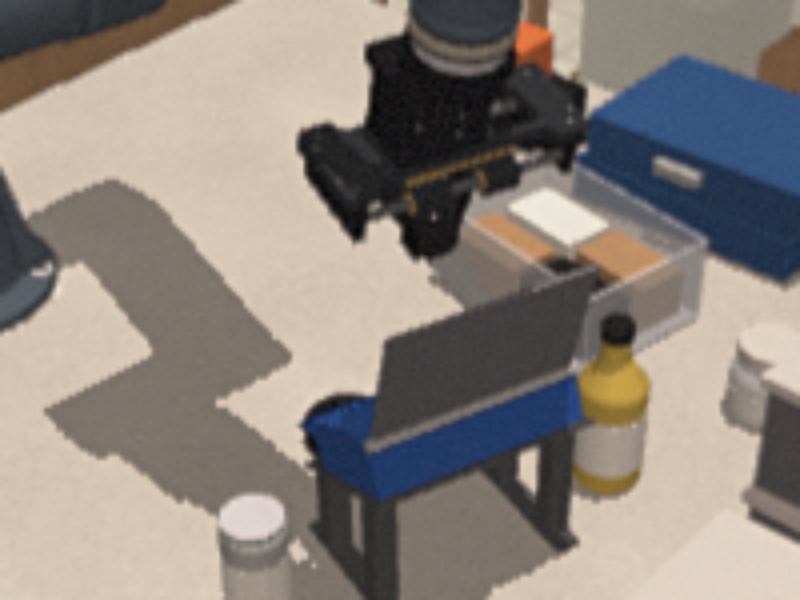

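The lid stands near upright with the opener behind it. Checking its angle from depth.

```bash
cat > lid.py <<'E'
from plan import *
import sys
c=dict(np.load(f'pics/{sys.argv[1]}.npz'));P=pts(c)[180:206,322:360].reshape(-1,3)
X=np.c_[(P-O)@xc,(P-O)@yc,P[:,2]];X=X[(X[:,2]>.185)&(abs(X[:,1])<.08)&(abs(X[:,0]-.05)<.05)]
a=np.polyfit(X[:,2],X[:,0],1);r=X[:,0]-np.polyval(a,X[:,2]);X=X[abs(r)<.006];a=np.polyfit(X[:,2],X[:,0],1)
print(len(X),'lid joint by slope',np.pi/2+S+np.arctan(a[0]),'x at z=.25',np.polyval(a,.25),'joint by x', np.pi/2+S+np.arctan((np.polyval(a,.25)-.0025-.0407)/(.25-.1675)))
E
python3 lid.py s3; python3 -c "
from plan import *
rows([tcp(*lidpt(2.25,.095,.00125),np.radians(-13))])"
```

```text
646 lid joint by slope 2.1963535687447076 x at z=.25 0.06354537470792437 joint by x 2.1965548689605443
[[0.0028, -0.0008, -0.0002], [-0.0, -0.001, -0.001]]
```

The lid is at about 2.196 rad, which is the stop. I'm backing off and returning the opener.

```bash
cat > back.py <<'E'
from plan import *
s=read_state();print(s['time_s'],np.round(s['joint_positions'],1))
R=np.c_[[.07,.9976,0],[0,0,-1],[-.9976,.07,0]]
rows([(np.array([.4234,-.3895,z]),R) for z in(.2,.031)])
E
python3 back.py
```

```text
12.575 [ -7.   30.1  75.1   2.5  87.6 -79.2]
[[-0.1681, -0.4415, -0.0971], [-0.044, -0.224, 0.246]]
[[-0.1681, -0.4415, -0.2661], [-0.044, -0.224, 0.246]]
```

play_rows --commands '[[[-0.03, 0.01, 0], [0, 0, 0]], [[-0.08, 0.02, 0], [0, 0, 0]], [[-0.12, 0.0, 0], [-0.01, -0.06, 0.06]], [[-0.13, -0.05, 0], [-0.02, -0.12, 0.12]], [[-0.14, -0.11, 0], [-0.03, -0.17, 0.18]], [[-0.15, -0.17, 0], [-0.044, -0.224, 0.246]], [[-0.16, -0.23, -0.01], [-0.044, -0.224, 0.246]], [[-0.168, -0.29, -0.03], [-0.044, -0.224, 0.246]], [[-0.168, -0.345, -0.05], [-0.044, -0.224, 0.246]], [[-0.168, -0.395, -0.08], [-0.044, -0.224, 0.246]]]'

```text
time_s: 13.82
position: [0.4235, -0.3459, 0.2177]
tcp_rot: [[0.071, 0.002, -0.997], [0.997, -0.004, 0.071], [-0.003, -1.0, -0.002]]
force: [1.6, 0.2, -0.8]
opening: 0.201
```

play_rows --commands '[[[0, -0.046, -0.017], [0, 0, 0]], [[0, -0.046, -0.05], [0, 0, 0]], [[0, -0.046, -0.09], [0, 0, 0]], [[0, -0.046, -0.12], [0, 0, 0]], [[0, -0.046, -0.13], [0, 0, 0]], [[0, -0.046, -0.13], [0, 0, 0]]]'

```text
time_s: 14.58
position: [0.4234, -0.3889, 0.0872]
tcp_rot: [[0.07, -0.001, -0.998], [0.998, -0.0, 0.07], [-0.0, -1.0, 0.001]]
force: [0.4, -0.5, -1.3]
opening: 0.204
```

```bash
python3 back.py
```

```text
14.575 [-5.370e+01  3.940e+01  9.650e+01 -1.000e-01  4.410e+01 -1.396e+02]
[[0.0, -0.0006, 0.1128], [0.0, -0.001, -0.0]]
[[0.0, -0.0006, -0.0562], [0.0, -0.001, -0.0]]
```

play_rows --commands '[[[0, 0, -0.02], [0, 0, 0]], [[0, 0, -0.035], [0, 0, 0]], [[0, 0, -0.045], [0, 0, 0]], [[0, 0, -0.05], [0, 0, 0]], [[0, 0, -0.053], [0, 0, 0]], [[0, 0, -0.055], [0, 0, 0]], [[0, 0, -0.0565], [0, 0, 0]], [[0, 0, -0.0565], [0, 0, 0]]]'

```text
time_s: 15.58
position: [0.4233, -0.3889, 0.0308]
tcp_rot: [[0.07, -0.001, -0.998], [0.998, -0.0, 0.07], [-0.0, -1.0, 0.001]]
force: [0.5, 0.0, -1.3]
opening: 0.207
```

play_rows --commands '[[[0, 0, 0], [0, 0, 0]], [[0, 0, 0], [0, 0, 0]], [[0, 0, 0], [0, 0, 0]], [[0, 0, 0.02], [0, 0, 0]], [[0, 0, 0.06], [0, 0, 0]], [[0, 0, 0.11], [0, 0, 0]], [[0, 0, 0.17], [0, 0, 0]], [[0, 0, 0.2], [0, 0, 0]], [[0, 0, 0.2], [0, 0, 0]]]' --gripper 0.036

```text
time_s: 16.7
position: [0.4242, -0.3901, 0.2336]
tcp_rot: [[0.07, 0.003, -0.998], [0.998, -0.006, 0.07], [-0.006, -1.0, -0.004]]
force: [0.9, 0.0, 0.1]
opening: 0.413
```

```bash
python3 - <<'E'
from h import *
c=save('wrist','w4');d=save('top','t4');e=save('scene','s4');print(read_state()['time_s'])
cv2.imwrite('pics/end.png',np.vstack([np.hstack([cv2.resize(d['frame'][185:285,400:470,::-1],(280,400)),c['frame'][60:300,180:460,::-1][:240].repeat(1,0) if 0 else cv2.resize(c['frame'][80:290,240:440,::-1],(400,400))])]))
E
python3 lid.py s4
```

```text
16.85
653 lid joint by slope 2.195604795921429 x at z=.25 0.06355712620885469 joint by x 2.1966891407023095
```

View pics/end.png

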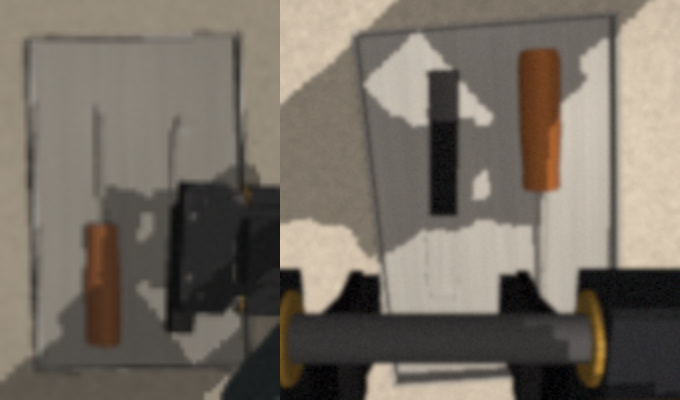

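The final pictures show the opener lying flat in the tray beside the undisturbed screwdriver, and the lid still at about 2.196 rad. Next I'll check the handle height and whether any bystander moved, then hand in.

```bash
python3 - <<'E'
from h import *
s=read_state();c=dict(np.load('pics/w4.npz'));P=pts(c,wristT(c,s));f=c['frame']
k=np.zeros(f.shape[:2],bool);k[115:195,310:335]=f[115:195,310:335].max(2)<55
Q=P[k];print('handle top z',np.nanpercentile(Q[:,2],[5,50,95]).round(4),'z slope along x',np.polyfit(Q[:,0],Q[:,2],1)[0].round(3))
for n in('top0','t4'):
    d=dict(np.load(f'pics/{n}.npz'));P=pts(d);Z=P[...,2]
    for nm,(u0,v0,u1,v1,z) in dict(can=(340,185,366,213,.08),bottle=(232,145,260,178,.06),tape=(270,215,302,246,.012)).items():
        Q=P[v0:v1,u0:u1][Z[v0:v1,u0:u1]>z];print(n,nm,Q.mean(0).round(3))
hand_in()
E
```

```text
** On entry to DLASCL parameter number  4 had an illegal value
 ** On entry to DLASCL parameter number  4 had an illegal value
 ** On entry to DLASCL parameter number  4 had an illegal value
 ** On entry to DLASCL parameter number  4 had an illegal value
 ** On entry to DLASCL parameter number  5 had an illegal value
 ** On entry to DLASCL parameter number  4 had an illegal valueTraceback (most recent call last):
  File "<stdin>", line 4, in <module>
    c, resids, rank, s = lstsq(lhs, rhs, rcond)
                         ~~~~~^^^^^^^^^^^^^^^^^
    x, resids, rank, s = _umath_linalg.lstsq(a, b, rcond,
                         ~~~~~~~~~~~~~~~~~~~^^^^^^^^^^^^^
                                             signature=signature)
                                             ^^^^^^^^^^^^^^^^^^^^
    raise LinAlgError("SVD did not converge in Linear Least Squares")
numpy.linalg.LinAlgError: SVD did not converge in Linear Least Squares
```

```bash
python3 - <<'E'
from h import *
s=read_state();c=dict(np.load('pics/w4.npz'));P=pts(c,wristT(c,s));f=c['frame']
k=np.zeros(f.shape[:2],bool);k[115:195,310:335]=f[115:195,310:335].max(2)<55
Q=P[k&np.isfinite(P[...,2])];print('handle top z',np.percentile(Q[:,2],[5,50,95]).round(4),'z slope along x',np.polyfit(Q[:,0],Q[:,2],1)[0].round(3))
for n in('top0','t4'):
    d=dict(np.load(f'pics/{n}.npz'));P=pts(d);Z=P[...,2]
    for nm,(u0,v0,u1,v1,z) in dict(can=(340,185,366,213,.08),bottle=(232,145,260,178,.06),tape=(270,215,302,246,.012)).items():
        Q=P[v0:v1,u0:u1][Z[v0:v1,u0:u1]>z];print(n,nm,Q.mean(0).round(3))
print(hand_in())
E
```

```text
handle top z [0.0157 0.0169 0.0181] z slope along x -0.007
top0 can [ 0.553 -0.109  0.098]
top0 bottle [0.656 0.19  0.116]
top0 tape [0.463 0.085 0.021]
t4 can [ 0.553 -0.109  0.098]
t4 bottle [0.656 0.19  0.116]
t4 tape [0.463 0.085 0.021]
the job is handed in; nothing more can be done
None
```

I used the opener's blade to lever up the lid, folded the lid back to its stop, and laid the opener back in the tray. I handed the job in at about 17 s of the 58 s allowed; `hand_in` gave no verdict.

My last checks before handing in:
- **Lid:** it stood at about 2.196 rad (stop 2.2), and the reading was the same after the arm had left.
- **Opener:** it lies flat in the tray, tilted under 0.01 rad along its length. I put it back where it had been, within about 2 mm.
- **Bystanders:** can, bottle and tape measured in the same places as at the start. The screwdriver looked undisturbed in the pictures. I did not measure the jar or the carton, but the arm never went near them.
- **Robot:** the hand was about 0.2 m above the tray and touching nothing. Every force reading after a move stayed under 4 N.

**Disagreement:** the last wrist picture put the handle's top at 17 mm, against about 21 mm at the start. I think this comes from the camera pose, because that picture was taken while the arm was still settling and I paired it with a later pose reading. I did not take another to confirm.

**Change of plan:** I put the blade into the slot at 10° instead of 22°, because the steeper angle brought the wrist close to a singularity.

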